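Dark-zero the lens tester and hold the test key half pressed

ROBOT

A 7-joint arm with a two-finger parallel gripper is mounted at the origin on the work surface. World frame = base frame: x ahead of the robot, y to its left, z up, the work surface at z = 0. Lengths are in m, angles in rad, forces in N, time in s.
With the tool pointing down it reaches from about 0.4 to 0.85 m from the base axis. Payload 4.5 kg.
Tool frame: the origin (TCP) lies at the very end of the fingers, on their centre line; the grasp point (between the pads) lies 19 mm behind it; z points along the fingers, y is the direction in which the jaws open and shut (so a half turn about z gives the same grasp; the last joint's range is limited). The gripper opens to 88 mm and grips with 3 to 60 N. Pads are 18 mm wide; open, the fingers measure 123 mm over their backs; the gripper's body (75 mm by 187 mm) begins 45 mm behind the grasp point.
Start: joints at [1.384, 0.689, -0.195, 1.565, 0.157, 0.902, -0.215], TCP at [0.137, -0.61, 0.239] pointing down, gripper open.
Joint ranges: [-3.01, 3.01], [-0.46, 2.08], [-1.47, 1.51], [0.13, 2.56], [-1, 4.14], [0.04, 2.09], [-2.66, 2.66]. Speed limits (rad/s): [2.57, 2.57, 3.14, 3.14, 3.14, 3.14, 3.14].

INTERFACE

Orientations are given as a 3x3 rotation matrix whose columns are the frame's x, y, z axes.
In Python, from cell import r gives the robot as it stands.
- The arm moves only by the shell command python3 -m handwheel 'ROWS' [OPENING]. ROWS is JSON, one flat list of numbers, 6 for each row, row after row: the shift along the tool's x, y, z in m, then the turn, a rotation vector about the tool's x, y, z in rad. A call has 1 to 20 rows; each row is the pose to reach, as a shift and turn from the pose commanded when the call began, along the tool's axes at that moment; what a row does not reach only later rows make up. A row lasts 1/12 s, in which the tool goes at most 41.7 mm and 7.16 degrees, less where a joint would pass 70% of its speed; a pose out of reach is approached as far as the arm can. A call with a gripper value outside its range is refused whole. OPENING is the closure in counts, from 0 (fully open) to 255 (shut), set as the call begins (- or left out, the last holds). The fingers move at their own pace and stop on an object; the grip force is fixed at half the most. Time passes only in rows, so rows that repeat a pose let the fingers close. It gives the time, the measured TCP pose, the force and the opening at its end, in the units of the state.
- r.observe(): the state, without advancing time (a new reading comes with each control period).
- r.capture(name): name is "side" or "top" or "wrist"; returns a dict with "color" (480x640x3 uint8, blue, green, red), "camera_matrix" (3x3 intrinsics, pixels), "world_from_camera" (4x4, takes a point from camera to world coordinates); the wrist camera has in their place "hand_eye" (4x4, takes a point from camera to tool coordinates, whose origin is the TCP and whose axes are the flange's). Camera axes: x right, y down, z forward; pixel columns grow to the right and rows downward; lengths in m; the calibration is good to about 2 mm. A picture is of the moment at which its call begins: read the wrist's pose just before it. There is no depth.
- r.finish_job(): hands the job in, once; it reports no verdict.
Trained networks look in the newest picture that a camera, given by its name, has taken for a name from the list of things; names that differ only in an ending like _2 or _b are one class to them, and where a whole thing is asked for, a point or a joint stands for the part that bears it (a point fixed in the world has none). Each returns a list of dicts, best first, with "score" (0 to 1); they miss things now and then, are a little off and sometimes report something else, mostly with a low value. They report only what shows in the picture. A call takes as long as a camera call. They do not tell look-alikes from the thing itself.
- r.trace(camera, label): "pixels" (480x640 bool, what is visible of it) and "centre" ([column, row] in pixels, amid what is visible of it).
- r.landmark_of(camera, label): "centre" ([column, row] in pixels: a listed point, or the origin of a listed thing).
The state is a dict: "t": time; "q": joint angles; "dq": joint speeds; "joint_efforts": joint torques, N m; "tcp_pos": TCP position; "orientation": TCP orientation; "force": force on the tool from outside, world axes, zero at the start; "torque": the same for the moment, N m; "finger_gap": finger opening in m.
Only numpy, scipy, OpenCV 4.12 (cv2) and the standard library are available. Lean on these libraries where they do the work, as an engineer would, in place of code of your own. Each camera call takes 0.05 s, during which the arm holds its last target. There are 200 camera calls.

TASK

Take the dark reading on the sunglasses lens tester: first turn its lamp dial fully anticlockwise (seen from above) to its end stop, and only then press the sprung key on the separate key box half-way down, so that its top is level with the tops of the two metal cheeks beside it, and keep it there with the gripper. Never push the key right down to the bottom, and leave the cup, the glasses case and the loose sunglasses where they are. The program finishes while still holding the key half pressed: do not let go.

Things in the scene. Friction and masses are not known exactly. Their poses are not given: they have to be found in the camera images.
- tester: Lens tester fixed to the table: white box with grey top, 200 (x) x 170 (y) x 46 mm high, a pair of folded sunglasses lying fixed on the rear (+x) half of its top and a small lamp on an arm (up to 108 mm above the table) over one lens. Origin: centre of the underside. Its front, with the dial, is its -x side. It may stand left or right of the key box, and is turned by up to 0.4 rad.
- dial_grip (a point): Point to grip on the lamp dial: on its upright axis, 82 mm above the table, 50 mm from the tester's centre towards its front (-x). The dial is a black disc, 44 mm diameter, 51 to 59 mm above the table on a fixed 68 mm aluminium collar, with an upright grip bar 42 mm long, 14 mm wide, up to 89 mm above the table, centred on the axis. The point turns with the dial; its x axis runs along the bar.
- dial (a joint): Angle of the lamp dial, rad: 0 = fully anticlockwise seen from above, at the end stop, where the bar lies along the tester's x axis and the white pointer stripe on the bar points to the tester's front (-x), at the long black tick; grows clockwise seen from above, to 2.6 at the other stop. So the bar's yaw is the tester's yaw minus this value. Starts between 0.8 and 2.2. Friction keeps it where it is left (about 0.06 N m to turn).
- key_box: Key box fixed to the table: white box 110 (x) x 120 (y) x 40 mm high with a sprung key in the middle of its top. Two fixed aluminium cheeks, 60 mm long in x and 10 mm thick, stand left and right of the key (their inner faces 34 mm either side of its centre in y); their tops are 54 mm above the table. Origin: centre of the underside. May be turned by up to 0.4 rad.
- key_top (a point): Centre of the top face of the sprung key's flat grey cap, 56 (x) x 60 (y) mm, which moves straight down when pressed. The top face is 64 mm above the table when released, 54 mm (level with the cheeks) half-way and 44 mm at the bottom.
- test_key (a joint): How far the key is pressed down, m: 0 released, 0.010 half-way (top level with the cheeks), 0.020 at the bottom. A spring returns it: about 4 N to start it moving, plus 0.3 N per mm (7 N half-way, 10 N at the bottom).
- cup: Bystander: dark paper coffee cup with white lid, 76 mm diameter, 92 mm high, on the table beyond the work. Origin: centre of its underside. Leave it alone.
- case: Bystander: closed black glasses case, 65 (x) x 160 (y) x 45 mm, on the table to the left. Origin: centre of its underside. Leave it alone.
- loose_glasses: Bystander: folded brown sunglasses, 46 (x) x 140 (y) x 12 mm, on the table to the right. Origin: centre of its underside. Leave it alone.
There are look-alikes about, which are no part of the job. What is shaped like the key_box but pink is not meant.

How it is judged:
By the outcome, as a careful person would: the job done as asked, in the order asked, and still so for the second after the job is handed in, while the arm keeps its last pose, push and grip.
It also fails if it takes over 59 s, if anything falls off the work surface, if the arm or the gripper's body presses on something with over 40 N, if the wrist force passes 120 N, or if a joint passes its speed limit or range.

## Working session

There is one attempt and no reset: what is moved stays moved. The work goes in short steps, Python scripts to look and compute and a shell command to move; the robot and the scene stay as the last step left them, time stands still between calls to the robot, and variables do not carry over. Pictures are saved under pics/ and viewed, about 8 in all and at most 12, crops included, and the job is handed in when it is done.

```bash
mkdir -p pics; cat > h.py <<'E'
from cell import r
import numpy as np, cv2
def ray(cam,px,z,c,s=None):
    K=c["camera_matrix"]
    T=c.get("world_from_camera")
    if T is None:
        W=np.eye(4);W[:3,:3]=s["orientation"];W[:3,3]=s["tcp_pos"];T=W@np.array(c["hand_eye"])
    T=np.array(T);d=T[:3,:3]@np.linalg.solve(np.array(K),[px[0],px[1],1]);o=T[:3,3]
    return o+d*(z-o[2])/d[2]
E
python3 - <<'E'
from h import *
s=r.observe();print(s["t"],s["tcp_pos"],np.round(s["orientation"],3).tolist(),s["finger_gap"],s["force"])
for cam in("top","side"):
    c=r.capture(cam);cv2.imwrite(f"pics/{cam}0.png",c["color"])
    for l,z in(("tester",0),("dial_grip",.082),("key_box",0),("key_top",.064),("cup",0),("case",0),("loose_glasses",0)):
        for d in r.landmark_of(cam,l)[:3]:print(cam,l,round(d["score"],2),np.round(d["centre"]),np.round(ray(cam,d["centre"],z,c),3))
E
```

```text
0.0 [ 0.13666798 -0.60921724  0.23790562] [[0.976, 0.219, -0.001], [0.219, -0.976, 0.002], [-0.0, -0.002, -1.0]] 0.08796913371306492 [-0.17294834  0.51854424  0.02550918]
top tester 0.93 [387. 258.] [ 0.531 -0.167  0.   ]
top dial_grip 0.74 [389. 277.] [ 0.476 -0.163  0.082]
top key_box 0.97 [179. 212.] [0.642 0.359 0.   ]
top key_box 0.96 [239. 320.] [0.373 0.199 0.   ]
top key_box 0.85 [250. 247.] [0.555 0.176 0.   ]
top key_top 0.68 [233. 317.] [0.378 0.205 0.064]
top key_top 0.67 [170. 206.] [0.643 0.367 0.064]
top key_top 0.6 [244. 242.] [0.559 0.184 0.064]
top cup 0.84 [322. 165.] [ 0.77  -0.003  0.   ]
top case 0.94 [126. 275.] [0.482 0.485 0.   ]
top case 0.58 [324. 166.] [ 0.766 -0.007  0.   ]
top loose_glasses 0.78 [507. 254.] [ 0.545 -0.469  0.   ]
side tester 0.91 [369. 240.] [ 0.524 -0.172  0.   ]
side dial_grip 0.46 [382. 228.] [ 0.481 -0.171  0.082]
side dial_grip 0.4 [269. 233.] [0.72  0.049 0.082]
side key_box 0.71 [329. 353.] [0.374 0.209 0.   ]
side key_box 0.61 [211. 340.] [0.637 0.372 0.   ]
side key_top 0.7 [329. 334.] [0.383 0.198 0.064]
side key_top 0.67 [210. 322.] [0.643 0.36  0.064]
side key_top 0.58 [281. 293.] [0.563 0.176 0.064]
side cup 0.92 [267. 233.] [ 0.781 -0.003  0.   ]
side case 0.63 [220. 408.] [ 0.483  0.495 -0.   ]
side loose_glasses 0.64 [416. 183.] [ 0.553 -0.476  0.   ]
```

View pics/top0.png

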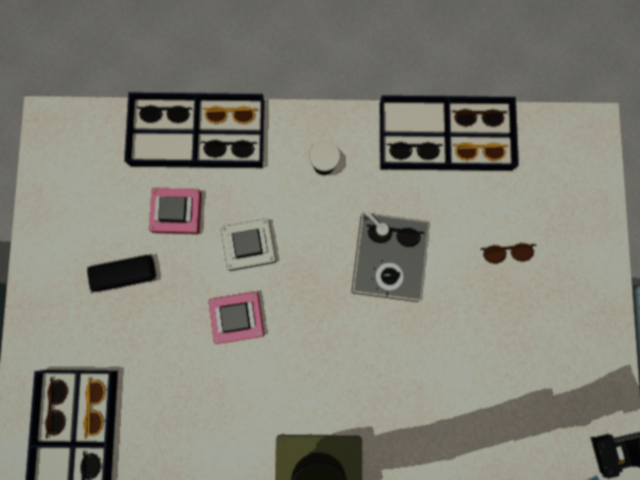

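View pics/side0.png

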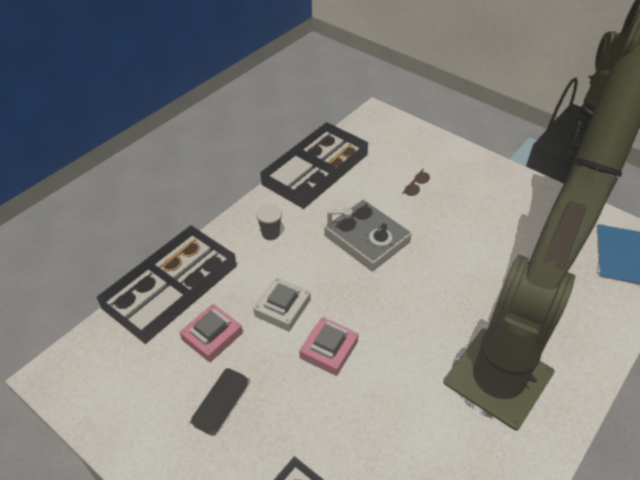

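Top view: the white key box is at about (247,243), with pink look-alikes at (175,210) and (237,317). The tester is at (390,257) with its dial at (389,277). The side view agrees. I'll move above the dial first and take a closer look there.

```bash
python3 -m handwheel '[0.03,-0.025,-0.01,0,0,0, 0.06,-0.05,-0.03,0,0,0, 0.09,-0.075,-0.03,0,0,0, 0.12,-0.1,-0.03,0,0,0, 0.15,-0.125,-0.03,0,0,0, 0.18,-0.15,-0.03,0,0,0, 0.21,-0.175,-0.03,0,0,0, 0.24,-0.2,-0.03,0,0,0, 0.27,-0.225,-0.03,0,0,0, 0.3,-0.25,-0.03,0,0,0, 0.33,-0.275,-0.03,0,0,0, 0.36,-0.3,-0.03,0,0,0, 0.38,-0.32,-0.03,0,0,0, 0.40,-0.34,-0.03,0,0,0, 0.41,-0.35,-0.03,0,0,0, 0.42,-0.357,-0.03,0,0,0, 0.42,-0.357,-0.03,0,0,0, 0.42,-0.357,-0.03,0,0,0]' 0
python3 - <<'E'
from h import *
s=r.observe();print(s["t"],s["tcp_pos"],np.round(s["orientation"],3).tolist())
c=r.capture("wrist");cv2.imwrite("pics/w1.png",c["color"]);print(np.round(c["hand_eye"],3))
for l,z in(("tester",0),("dial_grip",.082)):
    for d in r.landmark_of("wrist",l)[:2]:print(l,round(d["score"],2),np.round(d["centre"]),np.round(ray(0,d["centre"],z,c,s),4))
for l in("tester","dial"):
    for d in r.trace("wrist",l)[:1]:
        m=d["pixels"].astype(np.uint8);cn=max(cv2.findContours(m,0,2)[0],key=cv2.contourArea)
        p=np.array([ray(0,x[0],.046 if l=="tester" else .085,c,s)[:2] for x in cn],np.float32);print(l,d["score"],d["centre"],cv2.minAreaRect(p))
E
```

```text
t: 2.3
tcp_pos: [0.4684, -0.17, 0.2687]
orientation: [[0.976, 0.219, -0.0], [0.219, -0.976, -0.001], [-0.0, 0.001, -1.0]]
force: [-0.5, 0.1, -1.1]
finger_gap: 0.0882
2.3 [ 0.46844624 -0.17001733  0.2687142 ] [[0.976, 0.219, -0.0], [0.219, -0.976, -0.001], [-0.0, 0.001, -1.0]]
[[ 0.001 -0.961 -0.277  0.071]
 [ 1.     0.     0.001 -0.   ]
 [-0.001 -0.277  0.961 -0.146]
 [ 0.     0.     0.     1.   ]]
tester 0.64 [331. 128.] [ 0.5308 -0.1691  0.    ]
dial_grip 0.95 [314. 193.] [ 0.4801 -0.1646  0.082 ]
tester 0.55 [339.7, 120.2] ((0.5299997925758362, -0.17214426398277283), (0.16810159385204315, 0.19729012250900269), 83.0350341796875)
dial 0.69 [317.6, 195.3] ((0.48473480343818665, -0.16526110470294952), (0.03842587769031525, 0.041600994765758514), 12.678567886352539)
```

View pics/w1.png

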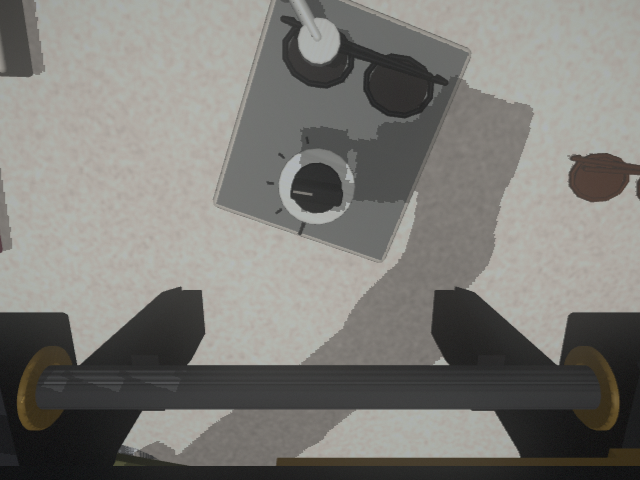

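The wrist view shows the dial at (317,190) with its stripe running from (292,192) to (312,194). The long tick is at (302,228). The tester's yaw is about -0.12 by both mask and picture. Next I'll measure the stripe angle and the white key box.

```bash
python3 - <<'E'
from h import *
s=r.observe();c=r.capture("wrist");g=cv2.cvtColor(c["color"],6)
m=np.zeros_like(g);cv2.circle(m,(317,188),26,255,-1)
ys,xs=np.nonzero((m>0)&(g>95));k=(abs(ys-193)<6)&(xs<316);xs,ys=xs[k],ys[k]
p=np.array([ray(0,(x,y),.089,c,s)[:2] for x,y in zip(xs,ys)],np.float32)
v=cv2.fitLine(p,2,0,.01,.01).ravel();print(len(p),v,"yaw",np.arctan2(v[1],v[0]),p.min(0),p.max(0))
tick=ray(0,(302,228),.046,c,s);print("tick",tick);print("q",np.round(s["q"],3))
c=r.capture("top")
for l,z in(("tester",.046),("key_box",.04),("key_top",.064)):
    for d in r.trace("top",l)[:3]:
        cn=max(cv2.findContours(d["pixels"].astype(np.uint8),0,2)[0],key=cv2.contourArea)
        p=np.array([ray(0,x[0],z,c)[:2] for x in cn],np.float32);print(l,round(d["score"],2),np.round(d["centre"]),cv2.minAreaRect(p))
E
```

```text
43 [ 0.06002269 -0.998197    0.4796836  -0.15535162] yaw -1.5107375 [ 0.47855335 -0.16231409] [ 0.4808546  -0.14796962]
tick [ 0.43942135 -0.16274905  0.046     ]
q [ 0.38   0.484 -0.187  1.903  0.126  0.766 -1.229]
tester 0.98 [378. 243.] ((0.5333046913146973, -0.14370359480381012), (0.12190903723239899, 0.20391029119491577), 80.835205078125)
key_box 0.9 [176. 209.] ((0.6386163830757141, 0.36067548394203186), (0.12565317749977112, 0.114665187895298), 89.06000518798828)
key_box 0.8 [247. 246.] ((0.5558762550354004, 0.17950886487960815), (0.11613017320632935, 0.12252075970172882), 11.47553825378418)
key_box 0.74 [238. 319.] ((0.37899675965309143, 0.20095473527908325), (0.11129521578550339, 0.1238882765173912), 9.668258666992188)
key_top 0.76 [235. 317.] ((0.37869593501091003, 0.2016480565071106), (0.05299239605665207, 0.057605139911174774), 10.126449584960938)
key_top 0.72 [249. 240.] ((0.5585042834281921, 0.17854154109954834), (0.05754079669713974, 0.06001083552837372), 12.227745056152344)
key_top 0.7 [171. 207.] ((0.6406376361846924, 0.36339113116264343), (0.061993688344955444, 0.06606665998697281), 0.7216336131095886)
```

```bash
python3 -m handwheel '[0.0128,-0.0028,0.01,0,0,0.12, 0.0128,-0.0028,0.02,0,0,0.24, 0.0128,-0.0028,0.03,0,0,0.36, 0.0128,-0.0028,0.04,0,0,0.48, 0.0128,-0.0028,0.05,0,0,0.6, 0.0128,-0.0028,0.06,0,0,0.72, 0.0128,-0.0028,0.07,0,0,0.84, 0.0128,-0.0028,0.08,0,0,0.96, 0.0128,-0.0028,0.09,0,0,1.08, 0.0128,-0.0028,0.1,0,0,1.2, 0.0128,-0.0028,0.11,0,0,1.32, 0.0128,-0.0028,0.12,0,0,1.44, 0.0128,-0.0028,0.13,0,0,1.56, 0.0128,-0.0028,0.135,0,0,1.68, 0.0128,-0.0028,0.14,0,0,1.73, 0.0128,-0.0028,0.14,0,0,1.733, 0.0128,-0.0028,0.14,0,0,1.733, 0.0128,-0.0028,0.14,0,0,1.733]' 95
python3 - <<'E'
from h import *
s=r.observe();c=r.capture("wrist");cv2.imwrite("pics/w2.png",c["color"])
print(np.arctan2(s["orientation"][1][0],s["orientation"][0][0]))
for d in r.landmark_of("wrist","dial_grip")[:2]:print(round(d["score"],2),np.round(d["centre"]),np.round(ray(0,d["centre"],.082,c,s),4))
E
```

```text
t: 4.3
tcp_pos: [0.4806, -0.164, 0.129]
orientation: [[0.06, -0.998, 0.001], [-0.998, -0.06, -0.0], [0.0, -0.001, -1.0]]
force: [0.9, -0.2, 0.8]
finger_gap: 0.0553
-1.5105920637060635
0.75 [317. 266.] [ 0.4803 -0.1661  0.082 ]
```

View pics/w2.png

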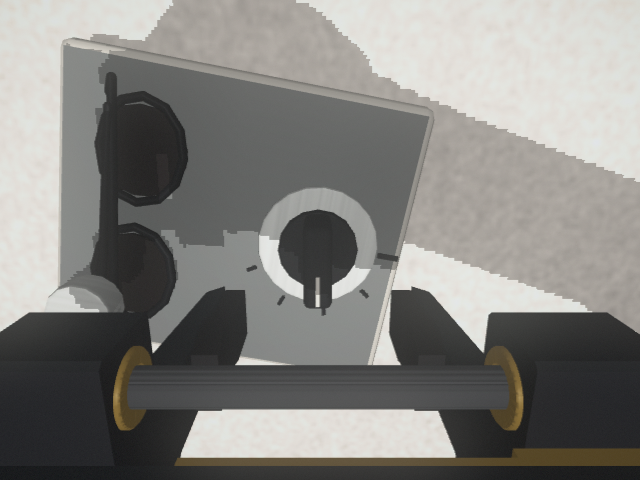

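The bar at (317,270) is vertical in the wrist picture, so it lines up with the jaws, and the lamp at (85,295) is clear of the fingers. I'll go down and grip.

```bash
python3 -m handwheel '[0,0,0.015,0,0,0, 0,0,0.03,0,0,0, 0,0,0.045,0,0,0, 0,0,0.055,0,0,0, 0,0,0.062,0,0,0, 0,0,0.065,0,0,0, 0,0,0.065,0,0,0, 0,0,0.065,0,0,0]'; python3 -m handwheel '[0,0,0,0,0,0, 0,0,0,0,0,0, 0,0,0,0,0,0, 0,0,0,0,0,0, 0,0,0,0,0,0, 0,0,0,0,0,0, 0,0,0,0,0,0, 0,0,0,0,0,0]' 255; python3 -c "
from h import *
s=r.observe();print(s['torque'],s['force'])"
```

```text
t: 5.07
tcp_pos: [0.4806, -0.1642, 0.0641]
orientation: [[0.059, -0.998, 0.001], [-0.998, -0.059, -0.0], [0.0, -0.001, -1.0]]
force: [0.1, 0.1, 0.2]
finger_gap: 0.0553
t: 5.73
tcp_pos: [0.4809, -0.164, 0.0638]
orientation: [[0.059, -0.998, 0.001], [-0.998, -0.059, -0.0], [0.0, -0.001, -1.0]]
force: [1.2, -0.7, 0.5]
finger_gap: 0.0137
[ 0.18811755 -0.22348838 -0.00098962] [ 1.195243   -0.66564234  0.53889881]
```

Gripped, with a 13.7 mm gap. I'll turn anticlockwise (negative about tool z) by 1.30, which stops just short of the end, and then feel for the stop.

```bash
python3 -m handwheel '[0,0,0,0,0,-0.08, 0,0,0,0,0,-0.16, 0,0,0,0,0,-0.24, 0,0,0,0,0,-0.32, 0,0,0,0,0,-0.4, 0,0,0,0,0,-0.48, 0,0,0,0,0,-0.56, 0,0,0,0,0,-0.64, 0,0,0,0,0,-0.72, 0,0,0,0,0,-0.8, 0,0,0,0,0,-0.88, 0,0,0,0,0,-0.96, 0,0,0,0,0,-1.04, 0,0,0,0,0,-1.12, 0,0,0,0,0,-1.2, 0,0,0,0,0,-1.25, 0,0,0,0,0,-1.3, 0,0,0,0,0,-1.3, 0,0,0,0,0,-1.3]'; python3 -c "
from h import *
s=r.observe();print(s['torque'],s['force'])"
python3 -m handwheel '[0,0,0,0,0,-0.02, 0,0,0,0,0,-0.04, 0,0,0,0,0,-0.06, 0,0,0,0,0,-0.06]'; python3 -c "
from h import *
s=r.observe();print(s['torque'],s['force'])"
```

```text
t: 7.32
tcp_pos: [0.4791, -0.1656, 0.0638]
orientation: [[0.977, -0.214, -0.002], [-0.214, -0.977, -0.002], [-0.002, 0.002, -1.0]]
force: [-2.8, -4.7, 3.4]
finger_gap: 0.0142
[-0.98550908  0.59229938  0.02403135] [-2.78002178 -4.68912151  3.41571365]
t: 7.65
tcp_pos: [0.479, -0.1657, 0.0638]
orientation: [[0.988, -0.154, -0.002], [-0.154, -0.988, -0.002], [-0.002, 0.002, -1.0]]
force: [-3.8, -5.1, 3.1]
finger_gap: 0.0139
[-1.03870509  0.57666963 -0.02783635] [-3.8023222  -5.05214998  3.08414924]
```

```bash
q(){ python3 -c "
from h import *
s=r.observe();print('TQ',np.round(s['torque'],3),np.arctan2(s['orientation'][1][0],s['orientation'][0][0]))"; }
python3 -m handwheel '[0,0,0,0,0,-0.01, 0,0,0,0,0,-0.02, 0,0,0,0,0,-0.02]'; q
python3 -m handwheel '[0,0,0,0,0,-0.01, 0,0,0,0,0,-0.02, 0,0,0,0,0,-0.02]'|grep -v pos; q
python3 -m handwheel '[0,0,0,0,0,-0.01, 0,0,0,0,0,-0.02, 0,0,0,0,0,-0.02]'|grep -v pos; q
python3 -m handwheel '[0,0,0,0,0,-0.01, 0,0,0,0,0,-0.02, 0,0,0,0,0,-0.02]'|grep -v pos; q
```

```text
t: 7.9
tcp_pos: [0.479, -0.1657, 0.0638]
orientation: [[0.991, -0.135, -0.002], [-0.135, -0.991, -0.002], [-0.002, 0.002, -1.0]]
force: [-3.0, -4.9, 3.4]
finger_gap: 0.0135
TQ [-1.088  0.523 -0.042] -0.13543075317782255
t: 8.15
orientation: [[0.993, -0.116, -0.002], [-0.116, -0.993, -0.002], [-0.002, 0.002, -1.0]]
force: [-3.9, -4.9, 2.9]
finger_gap: 0.0138
TQ [-0.987  0.544 -0.175] -0.11604480780513489
t: 8.4
orientation: [[0.995, -0.097, -0.002], [-0.097, -0.995, -0.002], [-0.002, 0.002, -1.0]]
force: [-3.8, -5.3, 4.3]
finger_gap: 0.014
TQ [-0.983  0.499 -0.514] -0.09751027786443131
t: 8.65
orientation: [[0.997, -0.078, -0.002], [-0.078, -0.997, -0.002], [-0.002, 0.002, -1.0]]
force: [-2.6, -5.1, 3.2]
finger_gap: 0.0141
TQ [-0.932  0.553 -0.715] -0.07831224974900113
```

The torque rises steadily from yaw -0.12, which is the tester's yaw, so the dial is at its stop. I'll release, rise and check.

```bash
python3 -m handwheel '[0,0,0,0,0,0, 0,0,0,0,0,0, 0,0,0,0,0,0, 0,0,0,0,0,0, 0,0,0,0,0,0, 0,0,-0.01,0,0,0, 0,0,-0.03,0,0,0, 0,0,-0.06,0,0,0, 0,0,-0.09,0,0,0, 0,0,-0.12,0,0,0, 0,0,-0.14,0,0,0, 0,0,-0.14,0,0,0, 0,0,-0.14,0,0,0]' 95
python3 - <<'E'
from h import *
s=r.observe();c=r.capture("wrist");cv2.imwrite("pics/w3.png",c["color"]);print(np.round(s["q"],2),s["force"])
E
```

```text
t: 9.73
tcp_pos: [0.481, -0.1641, 0.2052]
orientation: [[0.997, -0.072, 0.003], [-0.072, -0.997, -0.001], [0.003, 0.001, -1.0]]
force: [-0.9, -0.4, -0.2]
finger_gap: 0.0555
[ 0.34  0.59 -0.15  1.95  0.15  0.61 -1.56] [-0.87463436 -0.36227869 -0.19264962]
```

View pics/w3.png

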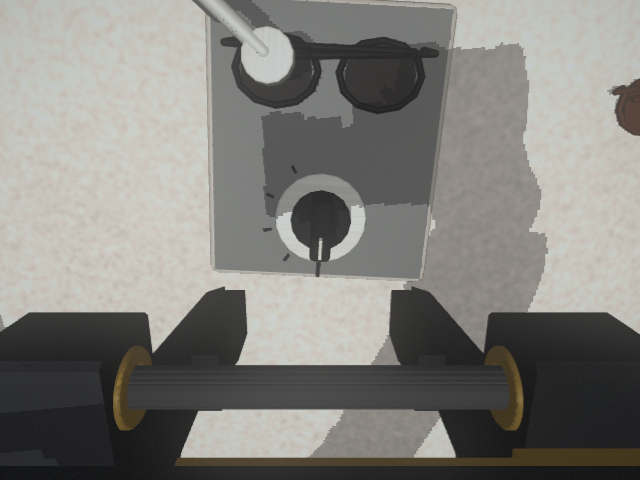

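The stripe ends at (320,255) and points straight at the long tick at (318,268), so the dial is at its stop. On to above the white key box, closing the fingers on the way.

```bash
python3 -m handwheel '[0.004,-0.025,0,0,0,-0.02, 0.008,-0.05,0,0,0,-0.04, 0.012,-0.075,0,0,0,-0.06, 0.016,-0.1,0,0,0,-0.08, 0.02,-0.13,0,0,0,-0.1, 0.024,-0.16,0,0,0,-0.12, 0.028,-0.19,0,0,0,-0.14, 0.033,-0.22,0,0,0,-0.17, 0.038,-0.25,0,0,0,-0.2, 0.042,-0.28,0,0,0,-0.22, 0.046,-0.305,0,0,0,-0.24, 0.05,-0.325,0,0,0,-0.26, 0.052,-0.34,0,0,0,-0.27, 0.0526,-0.347,0,0,0,-0.27, 0.0526,-0.347,0,0,0,-0.27, 0.0526,-0.347,0,0,0,-0.27]' 255
python3 - <<'E'
from h import *
s=r.observe();c=r.capture("wrist");cv2.imwrite("pics/w4.png",c["color"]);print(s["force"],s["finger_gap"])
for l,z in(("key_box",0),("key_top",.064)):
    for d in r.landmark_of("wrist",l)[:2]:print(l,round(d["score"],2),np.round(d["centre"]),np.round(ray(0,d["centre"],z,c,s),4))
for d in r.trace("wrist","key_top")[:2]:
        cn=max(cv2.findContours(d["pixels"].astype(np.uint8),0,2)[0],key=cv2.contourArea)
        p=np.array([ray(0,x[0],.064,c,s)[:2] for x in cn],np.float32);print(round(d["score"],2),np.round(d["centre"]),cv2.minAreaRect(p))
E
```

```text
t: 11.12
tcp_pos: [0.5574, 0.177, 0.203]
orientation: [[0.981, 0.195, -0.002], [0.195, -0.981, -0.002], [-0.002, 0.001, -1.0]]
force: [-0.3, 0.1, 0.2]
finger_gap: -0.0
[-0.25716914  0.05340946  0.20983062] -9.34972297508645e-06
key_box 0.82 [101.  55.] [0.6395 0.3637 0.    ]
key_box 0.67 [315. 203.] [0.558 0.179 0.   ]
key_top 0.8 [50. 42.] [0.6388 0.3635 0.064 ]
key_top 0.78 [314. 220.] [0.5583 0.1797 0.064 ]
0.55 [58. 46.] ((0.6406150460243225, 0.3600238263607025), (0.06441652029752731, 0.05581774190068245), 89.41388702392578)
```

View pics/w4.png

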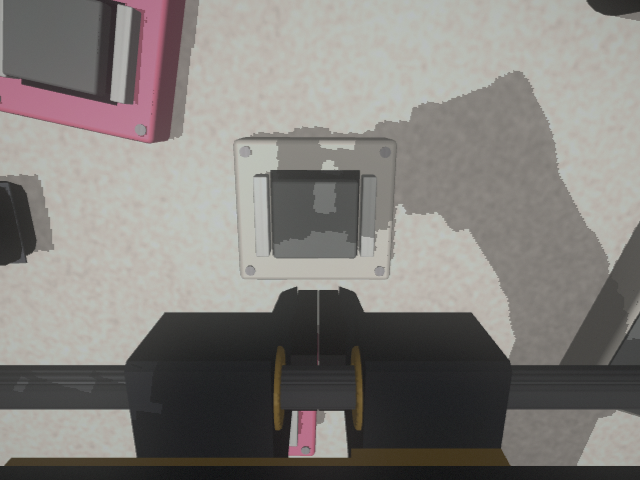

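The white box is centred at (315,210), with its key between the cheeks, and the jaws are aligned with it. I'll descend to just above the key.

```bash
python3 -m handwheel '[0.0015,-0.0023,0.02,0,0,0, 0.0015,-0.0023,0.045,0,0,0, 0.0015,-0.0023,0.07,0,0,0, 0.0015,-0.0023,0.095,0,0,0, 0.0015,-0.0023,0.115,0,0,0, 0.0015,-0.0023,0.128,0,0,0, 0.0015,-0.0023,0.133,0,0,0, 0.0015,-0.0023,0.133,0,0,0, 0.0015,-0.0023,0.133,0,0,0]'
python3 -m handwheel '[0,0,0.002,0,0,0, 0,0,0.004,0,0,0, 0,0,0.006,0,0,0, 0,0,0.008,0,0,0, 0,0,0.009,0,0,0, 0,0,0.01,0,0,0, 0,0,0.01,0,0,0, 0,0,0.01,0,0,0]'
```

```text
t: 12.07
tcp_pos: [0.5594, 0.1805, 0.0713]
orientation: [[0.981, 0.196, 0.001], [0.196, -0.981, -0.0], [0.001, 0.0, -1.0]]
force: [0.4, 0.5, 0.8]
finger_gap: 0.0001
t: 12.73
tcp_pos: [0.5593, 0.181, 0.061]
orientation: [[0.98, 0.197, 0.001], [0.197, -0.98, 0.0], [0.001, -0.0, -1.0]]
force: [0.1, -0.1, 4.6]
finger_gap: 0.0007
```

```bash
python3 -m handwheel '[0,0,0.001,0,0,0, 0,0,0.002,0,0,0, 0,0,0.003,0,0,0, 0,0,0.004,0,0,0, 0,0,0.005,0,0,0, 0,0,0.006,0,0,0, 0,0,0.006,0,0,0, 0,0,0.006,0,0,0, 0,0,0.006,0,0,0]'; python3 -c "
from h import *
for i in range(8):
    r.capture('side');s=r.observe();print(np.round(s['tcp_pos'],4),np.round(s['force'],1))"
```

```text
t: 13.48
tcp_pos: [0.5594, 0.181, 0.0551]
orientation: [[0.981, 0.196, 0.001], [0.196, -0.981, 0.0], [0.001, -0.0, -1.0]]
force: [0.2, -0.7, 6.6]
finger_gap: 0.0005
[0.5594 0.181  0.0551] [ 0.9 -0.7  7. ]
[0.5594 0.1809 0.0551] [0.3 0.1 6.6]
[0.5594 0.181  0.0551] [-0.5 -0.1  6.1]
[0.5594 0.181  0.0551] [ 0.6 -0.5  7.6]
[0.5593 0.181  0.0551] [-0.2 -0.9  6. ]
[0.5594 0.181  0.0551] [1.1 0.4 6.5]
[0.5594 0.181  0.0551] [-0.  -0.7  6.7]
[0.5594 0.181  0.0551] [ 0.  -0.5  6.9]
```

One more millimetre, then check level with the wrist camera.

```bash
python3 -m handwheel '[0,0,0.0005,0,0,0, 0,0,0.0011,0,0,0, 0,0,0.0011,0,0,0, 0,0,0.0011,0,0,0]'; python3 -c "
from h import *
f=[]
for i in range(8):
    c=r.capture('wrist');s=r.observe();f.append(s['force'][2])
print(s['t'],s['tcp_pos'],np.mean(f))
t=r.capture('side');a=cv2.resize(t['color'][240:340,220:353],(800,600),interpolation=2);cv2.imwrite('pics/s5.png',a);cv2.imwrite('pics/w5.png',c['color'])"
```

```text
t: 14.22
tcp_pos: [0.5594, 0.181, 0.054]
orientation: [[0.981, 0.196, 0.001], [0.196, -0.981, 0.0], [0.001, -0.0, -1.0]]
force: [0.4, -0.5, 6.3]
finger_gap: 0.0004
14.6167 [0.55936693 0.1809845  0.05402831] 6.590279486169516
```

View pics/w5.png

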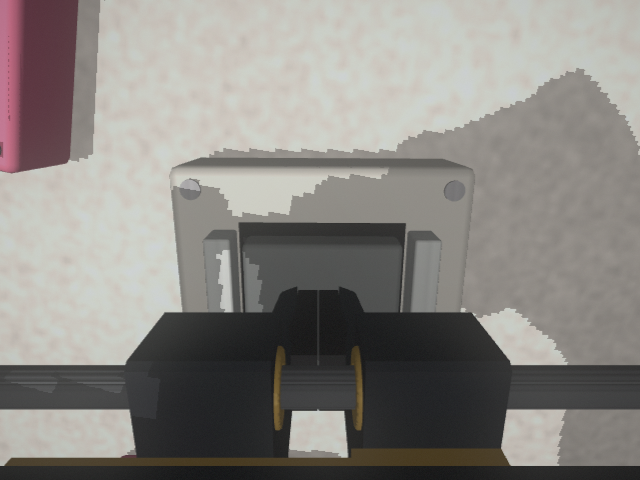

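View pics/s5.png

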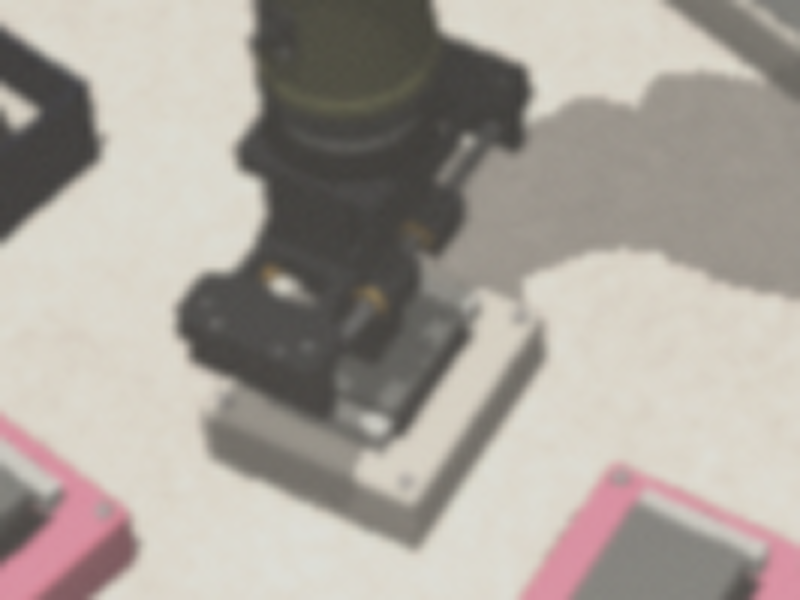

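The wrist view shows the cap at about 161 px for 60 mm and the cheek inner faces at about 184 px for 68 mm. The scale matches, so the cap is level with the cheeks to within 1–2 mm. TCP z is 0.0540 and the force is about 6.6 N. The side view confirms the white box is the one being pressed. Handing in.

```bash
python3 -c "
from h import *
s=r.observe();print(s['t'],s['tcp_pos'],s['force']);print(r.finish_job())"
```

```text
14.6667 [0.55934904 0.18095929 0.05403462] [ 0.20228051 -0.55090193  7.14369683]
the job is handed in; nothing more can be done
None
```

I took the dark reading in the order asked and handed the job in at 14.7 s, with the gripper still holding the key half pressed.

- **Dial:** I turned the dial anticlockwise until it met the stop. The torque rose to about 0.7 N m from yaw -0.12, which matches the tester's measured yaw. The picture after release shows the stripe at the long tick.
- **Key:** I then pressed the white box's key with closed fingers. At hand-in the fingertips were 54.0 mm above the table. The force averaged 6.6 N, and the last reading was 7.1 N against about 7 N expected. In the wrist picture the cap is level with the cheeks to within about 1–2 mm. The lowest tip height I read was 54.0 mm, so the key was never near the bottom.
- **Bystanders:** I planned the moves clear of the cup, case and loose sunglasses, and no contact showed in the forces. I did not re-measure their positions at the end.

One check disagreed: the tick position I first read by eye suggested a tester yaw of about -0.04, not -0.12. The later feel of the stop and the picture after release both supported -0.12.

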